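# Set the chimney jig's clamp to a sliding fit

## Task

Set the notched roof block flat and fully home in the pocket of the wooden jig, its notch over the pocket's corner block, then turn the jig's thumbscrew clockwise until it seats against its stop, and back it off a quarter turn. Finish still gripping the thumbscrew, holding it still there (someone will then lock it), with the block still lying home. Leave the glue bottle, screwdriver, model house and offcut where they are.

Things in the scene. Friction and masses are not known exactly. Their poses are not given: they have to be found in the camera images.
- block: Loose roof block of a model house, 0.08 to 0.17 kg: a light wooden slab 56 (x) by 80 (y) by 16 mm (z) with a notch 20 by 20 mm right through its +x -y corner, and on it a plaster-grey square chimney 28 by 28 mm whose top is 52 mm above the slab's underside and which is the place to grip. Origin: underside of the slab, centre of the full 56 by 80 rectangle; z up, as it lies at the start.
- chimney (a point): Axis of the block's chimney, 40 mm above the slab's underside; it lies at (-8, -8, 40) mm in the block's frame, axes as the block's. The chimney's faces are square to these axes.
- jig: Clamping jig, screwed down: plywood plate 120 (x) by 190 (y) by 12 mm with wooden fences 10 mm high round an open pocket, and a thumbscrew clamp on its +y side. Origin: on the table, under the pocket's centre; z up. The plate reaches from y = -65 to +125 mm.
- pocket (a point): Centre of the pocket's floor, 12 mm above the table; axes as the jig's. Pocket 60 (x) by 84 mm (y): 2 mm of play each side of the block; edges rounded 1.5 mm. A corner block 17 by 17 mm, 10 mm high, fills its +x -y corner, so the block goes home one way round only: axes along the pocket's, origin at this point (best 0.5 mm towards -y, see the jaw).
- jaw: The clamp's aluminium jaw, 44 (x) by 22 by 13 mm high, in the gap of the pocket's +y fence. Origin: middle of the foot of its face towards the pocket. That face is 40.1 to 41.6 mm from the pocket's centre at the start and moves towards -y as the screw turns clockwise (8 mm per turn), to 38.3 mm at the stop, pushing the block up to 2 mm towards -y.
- wing_grip (a point): Middle of the thumbscrew's flat dark steel grip (wing), on its upright axis, 52 mm above the table, 88 mm from the pocket's centre along the jig's +y; turns with the screw, height constant. Wing 48 mm long along this x, 10 mm thick along this y, from 36 to 64 mm above the table. Below: a collar of radius 12 mm up to 37 mm high, and the clamp body, 56 by 44 mm, top at 30 mm.
- screw (a joint): Angle of the thumbscrew in rad: grows clockwise seen from above, 0 fully open, 3.6 seated on a firm stop; 1.0 to 2.2 at the start, so it takes more than one grasp or one long turn. Wing x lies along the pocket's x at 0. Turns with about 0.06 N m of friction and stays where it is left.
- glue: Bystander: white glue bottle, radius 28 mm, 150 mm high, standing to the left of the jig. Origin: centre of its underside.
- driver: Bystander: screwdriver lying on the table to the robot's left. Origin: middle of the tool, at the table.
- house: Bystander: unfinished model house with a flat roof, 98 by 118 by 82 mm, beyond the block on the right. Origin: centre of its underside.
- offcut: Bystander: wood offcut 120 by 30 by 20 mm, near the robot on its right. Origin: centre of its underside.

How it is judged (in metres and radians):
On the way, in this order (a step that is already met when the one before it is completed fails the run):
1. the block lies flat and home in the pocket (z of block in the frame of pocket below 0.002 m and horizontal distance between block and pocket below 0.0045 m and angle between the x axis of block and the x axis of pocket, either way round below 0.06 rad and angle between block's own z axis and vertical below 0.04 rad), for 0.3 s.
2. the thumbscrew is turned clockwise onto its stop, the block still home (all of step 1 and value of joint screw above 3.54 rad), for 0.2 s.
At the end, for the whole second after the job is handed in: Block at rest and untouched in the pocket (within 2 mm of the floor, 4.5 mm of centre, square to 0.06 rad, level to 0.04 rad); thumbscrew 1.57 rad (within 0.22) back from its stop, not turning, fingers still gripping it (over 2 N) (all of step 1 and value of joint screw between 1.809 and 2.249 rad and velocity of joint screw between -0.05 and 0.05 rad/s and contact force between the fingers and screw above 2 N and contact force between the fingers and block below 0.3 N and linear speed of block below 0.01 m/s); the arm keeps its last pose, push and grip.
It fails at once if the glue bottle is pushed more than 20 mm (distance of glue from where it was at the start of the episode above 0.02 m).
It fails at once if the screwdriver is pushed more than 20 mm (distance of driver from where it was at the start of the episode above 0.02 m).
It fails at once if the model house is pushed more than 20 mm (distance of house from where it was at the start of the episode above 0.02 m).
It fails at once if the offcut is pushed more than 20 mm (distance of offcut from where it was at the start of the episode above 0.02 m).
It also fails if it takes over 64 s, if anything falls off the work surface, if the arm or the gripper's body presses on something with over 40 N, if the wrist force passes 120 N, or if a joint passes its speed limit or range.

## Robot

A 6-joint arm with a two-finger parallel gripper is mounted at the origin on the work surface. World frame = base frame: x ahead of the robot, y to its left, z up, the work surface at z = 0. Lengths are in m, angles in degrees, forces in N, time in s.
With the tool pointing down it reaches from about 0.35 to 0.975 m from the base axis. Payload 7.1 kg.
Tool frame: the origin (TCP) lies between the finger pads; the fingertips stand 25 mm ahead of it and the grasp point (between the pads) lies 6 mm ahead of it; x points along the fingers, y is the direction in which the jaws open and shut, and the axes are right-handed (so a half turn about x gives the same grasp; the last joint's range is limited). The gripper opens to 88 mm and grips with 3 to 60 N. Pads are 20 mm wide; open, the fingers measure 115 mm over their backs; the gripper's body (75 mm by 178 mm) begins 61 mm behind the grasp point.
Start: joints at [62.051, 24.242, 93.386, -0, 62.372, -1.089], TCP at [0.282, 0.558, 0.248] pointing down, gripper open.
Joint ranges: [-172.04, 172.04], [-51.8, 120.97], [4.93, 147.93], [-75.15, 255.16], [6.16, 154.13], [-145.62, 145.62]. Speed limits (degrees/s): [136.94, 136.94, 172.46, 180, 180, 180].

## Interface

Orientations are given as a 3x3 rotation matrix whose columns are the frame's x, y, z axes.
In Python, from bench import ctrl, eyes gives the robot as it stands. The module is installed in compiled form; this text tells all that it offers.
- The arm moves only by the tool play_rows, never from a script. Its argument "deltas" is a list of rows, each a list of 2 entries, a list of its own where there are three numbers: the shift along the tool's x, y, z in mm, then the turn about the tool's x in degrees. A call has 1 to 20 rows; each row is the pose to reach, as a shift and turn from the pose commanded when the call began, along the tool's axes at that moment; what a row does not reach only later rows make up. A row lasts 1/12 s, in which the tool goes at most 41.7 mm and 7.16 degrees, less where a joint would pass 70% of its speed; a pose out of reach is approached as far as the arm can. A call with a gripper value outside its range is refused whole. "fingers" is the closure, from 0 (fully open) to 1 (shut), set as the call begins (left out, the last holds). The fingers move at their own pace and stop on an object; the grip force is fixed at half the most. Time passes only in rows, so rows that repeat a pose let the fingers close. It gives the time, the measured TCP pose, the force and the opening at its end, in the units of the state.
- ctrl.state(): the state, without advancing time (a new reading comes with each control period).
- eyes.get_image(name): name is "scene" or "top" or "wrist"; returns (picture, depth): 480x640x3 uint8, red, green, blue; 480x640 float32, m along the optical axis (not along the pixel's ray), 0 where there is no reading.
- eyes.camera_info(name): a dict with "fx", "fy", "cx", "cy" (pixels), "R" (3x3) and "t" (3): a world point X has camera coordinates R X + t; the wrist camera has in their place "hand_eye" (4x4, takes a point from camera to tool coordinates, whose origin is the TCP and whose axes are the tool frame's). Camera axes: x right, y down, z forward; pixel columns grow to the right and rows downward; lengths in m; the calibration is good to about 2 mm. A picture is of the moment at which its call begins: read the wrist's pose just before it. camera_info takes no time and is no camera call.
- ctrl.hand_in(): hands the job in, once; it reports no verdict.
The state is a dict: "time": time; "joint_positions": joint angles; "qd": joint speeds; "effort": joint torques, N m; "tool_pos": TCP position; "ee_rot": TCP orientation; "ft_force": force on the tool from outside, world axes, zero at the start; "wrist_torque": the same for the moment, N m; "opening": finger opening in m.
Only numpy, scipy, OpenCV 4.12 (cv2) and the standard library are available. Lean on these libraries where they do the work, as an engineer would, in place of code of your own. Each camera call takes 0.05 s, during which the arm holds its last target. There are 200 camera calls.

## Working session

There is one attempt and no reset: what is moved stays moved. The work goes in short steps, Python scripts to look and compute and a tool call to move; the robot and the scene stay as the last step left them, time stands still between calls to the robot, and variables do not carry over. Pictures are saved under pics/ and viewed, about 8 in all and at most 12, crops included, and the job is handed in when it is done.

Besides the shell and the picture viewer there is one more tool, called after "Request:" as name(argument=value, ...), one argument or row to a line, values as JSON. play_rows: Moves the arm, as the interface text tells. Its arguments: {"type":"object","properties":{"deltas":{"type":"array","items":{"type":"array"}},"fingers":{"type":"number"}},"required":["deltas"]}

```bash
mkdir -p pics
cat > h.py <<'E'
import numpy as np, cv2
from bench import ctrl, eyes
def grab(n,fn=None):
    s=ctrl.state(); im,d=eyes.get_image(n)
    c=eyes.camera_info(n)
    if 'hand_eye' in c:
        T=np.eye(4);T[:3,:3]=s['ee_rot'];T[:3,3]=s['tool_pos'];W=T@np.array(c['hand_eye'])
    else:
        T=np.eye(4);T[:3,:3]=c['R'];T[:3,3]=c['t'];W=np.linalg.inv(T)
    np.savez('%s.npz'%(fn or n),im=im,d=d,W=W,K=[c['fx'],c['fy'],c['cx'],c['cy']])
    if fn: cv2.imwrite('pics/%s.png'%fn,im[:,:,::-1])
    return im,d
def load(fn): return np.load('%s.npz'%fn)
def cloud(z):
    fx,fy,cx,cy=z['K'];d=z['d'];v,u=np.mgrid[:480,:640]
    P=np.stack([(u-cx)/fx*d,(v-cy)/fy*d,d],-1); return P@z['W'][:3,:3].T+z['W'][:3,3]
def onplane(z,u,v,h):
    fx,fy,cx,cy=z['K'];r=z['W'][:3,:3]@np.array([(u-cx)/fx,(v-cy)/fy,1]);o=z['W'][:3,3]
    return o+r*(h-o[2])/r[2]
E
python3 - <<'E'
from h import *
s=ctrl.state();print({k:np.round(v,3) for k,v in s.items()})
grab('top','top0');grab('scene','scene0')
z=load('top0');print(z['K'],z['W'].round(3))
E
```

```text
{'time': np.float64(0.0), 'joint_positions': array([ 6.2051e+01,  2.4284e+01,  9.3431e+01, -2.0000e-03,  6.2371e+01,
       -1.0890e+00]), 'qd': array([-0.012, -0.067, -0.069,  0.017,  0.037,  0.007]), 'effort': array([-3.0000e-03, -5.4465e+01, -2.7366e+01,  6.4000e-02,  2.3000e-02,
       -0.0000e+00]), 'tool_pos': array([0.282, 0.557, 0.247]), 'ee_rot': array([[-0.001,  0.452,  0.892],
       [-0.001,  0.892, -0.452],
       [-1.   , -0.002, -0.   ]]), 'ft_force': array([0.689, 0.294, 0.148]), 'wrist_torque': array([ 0.028, -0.009,  0.03 ]), 'opening': np.float64(0.088)}
[463.79038372 463.79038372 323.89847205 235.67707701] [[ 0.004 -0.993  0.119  0.418]
 [-0.999 -0.007 -0.031  0.009]
 [ 0.032 -0.119 -0.992  1.128]
 [ 0.     0.     0.     1.   ]]
```

View pics/top0.png

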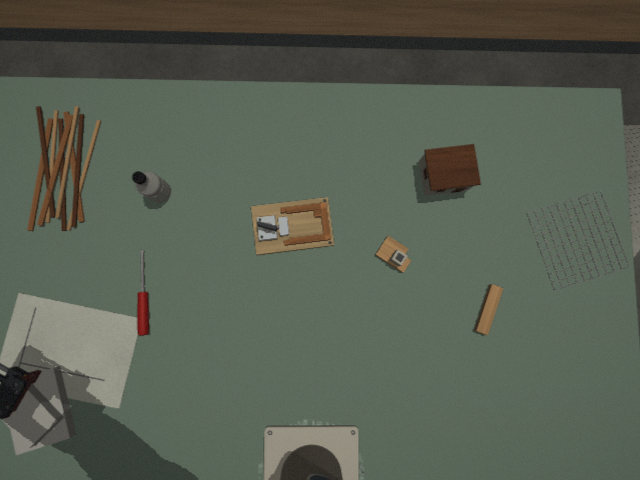

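View pics/scene0.png

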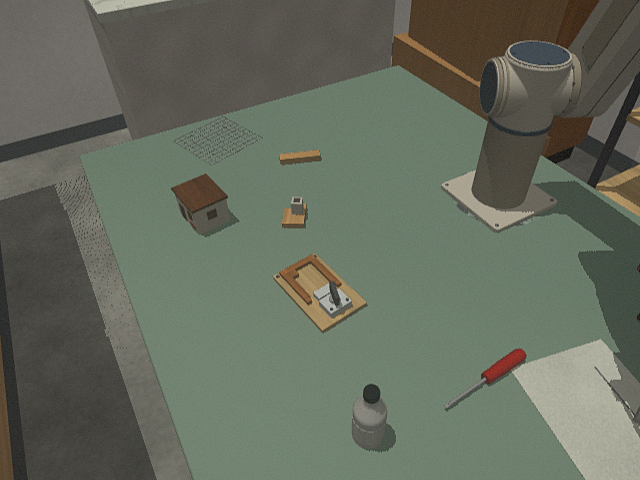

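Run:
```python
from h import *
z=load('top0');im=z['im'][180:290,240:420,::-1]
cv2.imwrite('pics/c1.png',cv2.resize(im,None,fx=4.4,fy=4.4,interpolation=cv2.INTER_CUBIC))
for n,u,v,h in [('chim',399,258,.052),('wing',267,226,.064),('pocket',303,225,.012),('glue',149,186,.1),('jTL',252,206,.012),('jTR',328,199,.012),('jBR',333,245,.012),('jBL',257,254,.012)]:
    print(n,onplane(z,u,v,h).round(4), cloud(z)[v,u].round(3))
```

```text
chim [ 0.4958 -0.2002  0.052 ] [ 0.496 -0.2    0.055]
wing [0.5671 0.1075 0.064 ] [0.567 0.107 0.064]
pocket [0.5775 0.0252 0.012 ] [0.577 0.025 0.015]
glue [0.6502 0.3686 0.1   ] [0.647 0.364 0.112]
jTL [0.6232 0.1495 0.012 ] [0.623 0.15  0.01 ]
jTR [ 0.6423 -0.0354  0.012 ] [ 0.645 -0.036  0.001]
jBR [ 0.5292 -0.0478  0.012 ] [ 0.53  -0.048  0.002]
jBL [0.5063 0.135  0.012 ] [0.506 0.135 0.012]
```

View pics/c1.png

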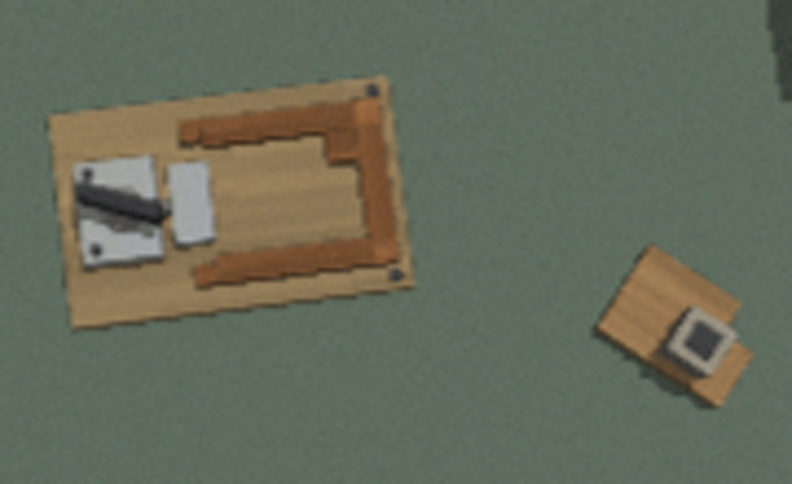

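```bash
cat >> h.py <<'E'
def delta(p,th):
    "tool-down target TCP p (m), tool-y heading th (deg) -> shift mm, turn deg"
    s=ctrl.state();R=np.array(s['ee_rot']);d=R.T@(np.array(p)-s['tool_pos'])*1000
    a=np.degrees(np.arctan2(R[1,1],R[0,1]));t=-(th-a);t=(t+180)%360-180
    print('shift',d.round(1),'turn',round(t,1),'now',np.round(s['tool_pos'],4),round(a,2),'F',np.round(s['ft_force'],1),'T',np.round(s['wrist_torque'],2),'op',round(float(s['opening']),4),'t',round(float(s['time']),2))
E
python3 - <<'E'
from h import *
c=eyes.camera_info('wrist');print({k:np.round(v,3) for k,v in c.items()})
delta([.5,.06,.32],6.2)
E
```

```text
{'fx': np.float64(386.199), 'fy': np.float64(386.199), 'cx': np.float64(321.961), 'cy': np.float64(242.844), 'hand_eye': array([[-0.001, -0.287,  0.958, -0.137],
       [ 1.   , -0.001,  0.   ,  0.   ],
       [ 0.001,  0.958,  0.287, -0.079],
       [ 0.   ,  0.   ,  0.   ,  1.   ]])}
shift [ -72.5 -345.2  419. ] turn 56.9 now [0.2821 0.5572 0.247 ] 63.14 F [-0.4 -0.2 -0.4] T [-0.02  0.02 -0.  ] op 0.088 t 0.1
```

Run:
```python
from h import *
delta([.565,.11,.2],6.2)
```

```text
shift [  47.4 -271.1  454.4] turn 56.9 now [0.2821 0.5572 0.247 ] 63.14 F [-0.4 -0.2 -0.4] T [-0.02  0.02 -0.  ] op 0.088 t 0.1
```

Request:
play_rows(
  deltas=[
    [[1,-5,9],1],
    [[4,-20,34],4],
    [[8,-40,68],9],
    [[12,-65,109],14],
    [[16,-90,151],19],
    [[20,-115,193],24],
    [[24,-140,235],29],
    [[28,-165,277],34],
    [[32,-188,315],40],
    [[36,-210,352],45],
    [[40,-230,385],49],
    [[43,-247,414],52],
    [[45,-260,435],55],
    [[47,-268,449],56.5],
    [[47,-271,454],57],
    [[47,-271,454],57],
    [[47,-271,454],57],
  ],
)

```text
time: 1.52
tool_pos: [0.5643, 0.1105, 0.2004]
ee_rot: [[-0.001, 0.994, 0.106], [0.0, 0.106, -0.994], [-1.0, -0.001, -0.0]]
ft_force: [0.4, 1.2, 0.2]
opening: 0.0881
```

Run:
```python
from h import *
delta([.565,.11,.2],6.2)
grab('wrist','w1')
```

```text
shift [0.4 0.7 0.6] turn -0.1 now [0.5643 0.1105 0.2004] 6.09 F [0.4 1.2 0.2] T [ 0.02  0.02 -0.02] op 0.0881 t 1.52
```

View pics/w1.png

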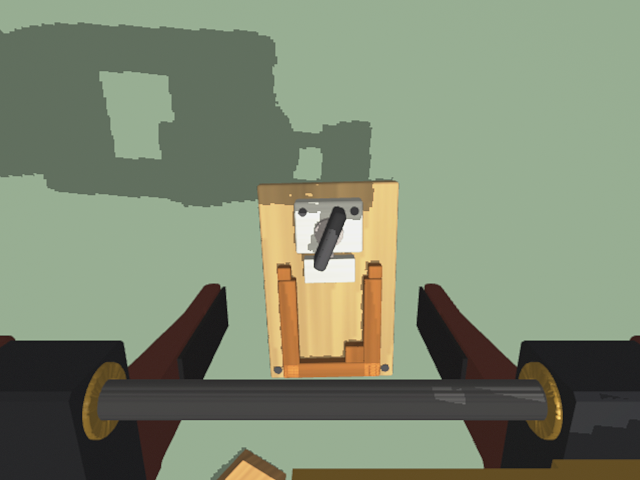

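Run:
```python
from h import *
im=load('w1')['im'][175:385,245:410,::-1]
im=cv2.resize(im,None,fx=4.8,fy=4.8,interpolation=cv2.INTER_CUBIC)
cv2.imwrite('pics/c2.png',cv2.rotate(im,cv2.ROTATE_90_CLOCKWISE)[:600])
print(im.shape)
```

```text
(1008, 792, 3)
```

View pics/c2.png

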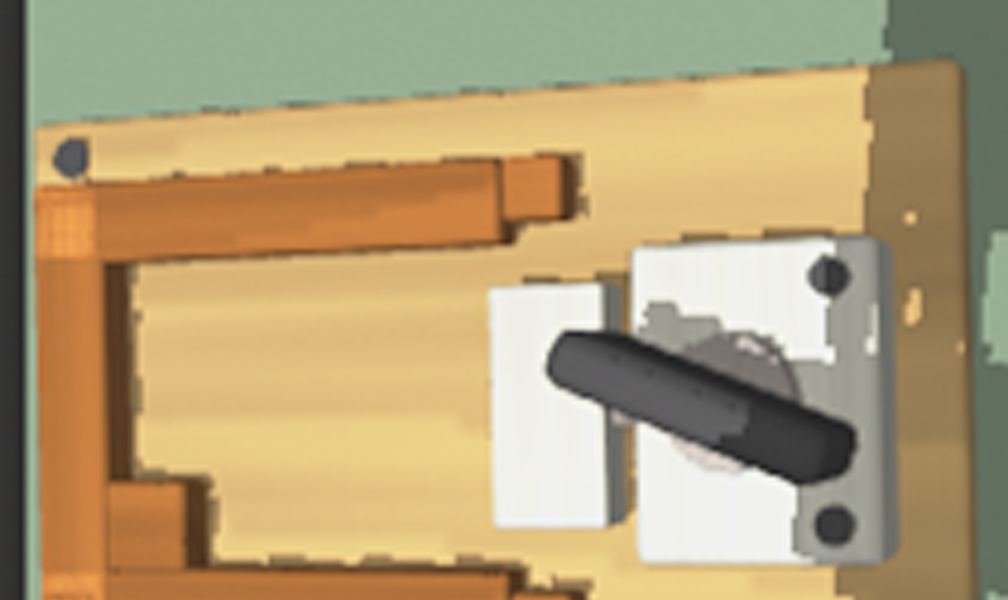

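```bash
cat > fit.py <<'E'
from h import *
from scipy.optimize import least_squares
z=load('w1')
def px(X,Y): return 245+Y/4.8, 175+(1007-X)/4.8
C=[(490,288,25,'x',-22),(603,283,25,'x',-22),(495,527,25,'x',22),(608,527,25,'x',22),
(632,245,30,'x',-28),(825,238,30,'x',-28),(638,562,30,'x',28),(870,562,30,'x',28),
(140,262,20,'x',-30),(480,246,20,'x',-30),(250,568,20,'x',30),(480,570,20,'x',30),
(150,482,21,'x',13),(38,128,12,'x',-60),(880,66,12,'x',-60),
(132,300,12,'y',-42),(135,460,12,'y',-42),(107,300,21.5,'y',-42.4),(107,460,21.5,'y',-42.4),(212,540,12,'y',-25),(187,500,21.5,'y',-25.4),
(962,100,12,'y',125),(968,400,12,'y',125)]
P=np.array([onplane(z,*px(c[0],c[1]),c[2]/1000) for c in C])
def res(p):
    a=p[2];Q=P[:,:2]-p[:2];x=Q@[np.cos(a),np.sin(a)];y=Q@[-np.sin(a),np.cos(a)]
    return [1000*(x[i] if c[3]=='x' else y[i])-c[4] for i,c in enumerate(C)]
r=least_squares(res,[.57,.02,.1],loss='soft_l1',x_scale=[.01,.01,.1])
print('jig',r.x[:2].round(4),np.degrees(r.x[2]).round(2));print(np.round(res(r.x),1))
a=r.x[2];ax=np.array([np.cos(a),np.sin(a)]);ay=np.array([-ax[1],ax[0]])
e=[onplane(z,*px(*q),.064)[:2] for q in [(557,350),(575,332),(548,362),(845,475),(855,440),(820,483),(585,385),(620,338)]]
print('wing pred',(r.x[:2]+.088*ay).round(4))
# wing from cloud
Q=cloud(z);m=(Q[...,2]>.055)&(Q[...,2]<.075)&(np.hypot(Q[...,0]-.567,Q[...,1]-.107)<.04);W=Q[m]
print('wing n',m.sum(),W.mean(0).round(4),np.median(W[:,2]));rect=cv2.minAreaRect((W[:,:2]*1000).astype(np.float32));print(rect)
c,d=W[:,:2].mean(0),np.linalg.svd(W[:,:2]-W[:,:2].mean(0))[2][0];print('dir',np.degrees(np.arctan2(d[1],d[0])))
jaw=[onplane(z,*px(490,300),.025)[:2],onplane(z,*px(494,500),.025)[:2]]
print('jaw y',[(j-r.x[:2])@ay for j in jaw])
for n,lo,hi in [('body',.027,.033),('jaw',.023,.0265)]:
    m=(Q[...,2]>lo)&(Q[...,2]<hi)&(np.hypot(Q[...,0]-.57,Q[...,1]-.09)<.05);print(n,m.sum(),np.median(Q[m][:,2]))
E
python3 fit.py
```

```text
jig [0.5817 0.0211] 7.58
[ 0.2  0.2 -0.4 -0.4  0.1  0.5 -0.6 -0.8 -0.1  0.1 -0.3 -0.1 -0.   0.8
  1.  -0.3 -0.4  0.7 -0.1 -0.4  0.5  0.2 -0.2]
wing pred [0.5701 0.1083]
wing n 867 [0.5693 0.11   0.0629] 0.06328419824412529
((569.4060668945312, 108.32044219970703), (48.571895599365234, 10.172534942626953), 75.33526611328125)
dir -104.92766800694268
jaw y [np.float64(0.04060116404813876), np.float64(0.040416669258242624)]
body 2470 0.029749035716386846
jaw 1089 0.02470481989694462
```

Run:
```python
from h import *
delta([.56,-.12,.2],-34.5)
```

```text
shift [  0.5 -28.9 229.4] turn 40.7 now [0.5641 0.1112 0.2005] 6.17 F [-0.5  0.4  0.6] T [-0.05  0.07  0.02] op 0.0881 t 1.57
```

Request:
play_rows(
  deltas=[
    [[0,-1,8],2],
    [[0,-4,30],6],
    [[0,-8,62],11],
    [[0,-12,98],17],
    [[0,-17,134],23],
    [[0,-22,170],29],
    [[0,-26,200],34],
    [[0,-28,220],38],
    [[0,-29,229],40.7],
    [[0,-29,229],40.7],
    [[0,-29,229],40.7],
  ],
)

```text
time: 2.48
tool_pos: [0.5603, -0.1195, 0.2008]
ee_rot: [[-0.0, 0.824, -0.567], [0.0, -0.567, -0.824], [-1.0, -0.0, -0.0]]
ft_force: [-0.8, -0.3, -0.2]
opening: 0.0879
```

Run:
```python
from h import *
delta([.56,-.12,.2],-34.5)
im,d=grab('wrist','w2')
z=load('w2');Q=cloud(z)
near=np.hypot(Q[...,0]-.507,Q[...,1]+.198)<.07
for n,lo,hi in [('slab',.012,.019),('chim',.046,.058)]:
    m=near&(Q[...,2]>lo)&(Q[...,2]<hi);W=Q[m]
    print(n,m.sum(),np.median(W[:,2]),cv2.minAreaRect((W[:,:2]*1000).astype(np.float32)))
u=np.argwhere(near&(Q[...,2]>.01));print(u.min(0),u.max(0))
a,b=u.min(0)-5,u.max(0)+5
c=im[max(a[0],0):b[0],max(a[1],0):b[1],::-1];print(a,c.shape);k=5
cv2.imwrite('pics/c3.png',cv2.resize(c,None,fx=k,fy=k,interpolation=cv2.INTER_CUBIC)[:600,:800])
```

```text
shift [0.8 0.  0.5] turn -0.0 now [ 0.5603 -0.1195  0.2008] -34.51 F [-0.8 -0.3 -0.2] T [-0.06  0.08  0.04] op 0.0879 t 2.48
slab 3021 0.015671233017728547 ((510.2936096191406, -198.47048950195312), (79.43121337890625, 56.06073760986328), 57.007781982421875)
chim 1052 0.051823987026350854 ((498.9743347167969, -201.20919799804688), (28.59323501586914, 28.072763442993164), 57.32748794555664)
[279 294] [365 356]
[274 289] (96, 72, 3)
```

View pics/c3.png

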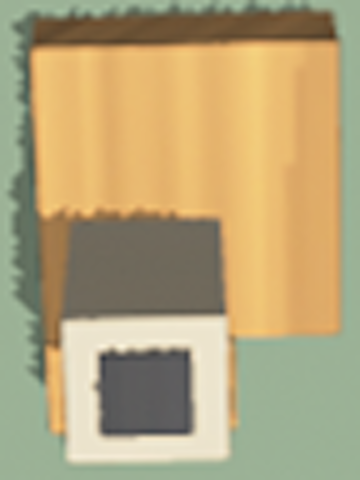

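Run:
```python
from h import *
delta([.499,-.2012,.047],-32.9)
```

```text
shift [153.7  -4.1 102.4] turn -1.6 now [ 0.5603 -0.1191  0.2008] -34.45 F [ 0.1  0.4 -0.2] T [-0.01  0.09  0.01] op 0.0877 t 2.53
```

Request:
play_rows(
  deltas=[
    [[0,0,8],-0.5],
    [[0,-1,28],-1],
    [[0,-2,55],-1.6],
    [[2,-4,80],-1.6],
    [[10,-4,96],-1.6],
    [[30,-4,102],-1.6],
    [[55,-4,102.4],-1.6],
    [[80,-4,102.4],-1.6],
    [[105,-4,102.4],-1.6],
    [[128,-4,102.4],-1.6],
    [[144,-4,102.4],-1.6],
    [[152,-4,102.4],-1.6],
    [[153.7,-4,102.4],-1.6],
    [[153.7,-4,102.4],-1.6],
    [[153.7,-4,102.4],-1.6],
  ],
)

```text
time: 3.78
tool_pos: [0.4998, -0.2022, 0.0479]
ee_rot: [[0.001, 0.84, -0.543], [-0.001, -0.543, -0.84], [-1.0, 0.001, -0.0]]
ft_force: [1.5, -0.7, 0.1]
opening: 0.0877
```

Request:
play_rows(
  deltas=[
    [[0,0,0],0],
    [[0,0,0],0],
    [[0,0,0],0],
    [[0,0,0],0],
    [[0,0,0],0],
    [[0,0,0],0],
    [[0,0,0],0],
    [[0,0,0],0],
    [[0,0,0],0],
    [[0,0,0],0],
  ],
  fingers=1,
)

```text
time: 4.62
tool_pos: [0.4992, -0.2022, 0.0469]
ee_rot: [[-0.0, 0.839, -0.544], [0.0, -0.544, -0.839], [-1.0, -0.0, 0.0]]
ft_force: [0.4, -0.9, -0.5]
opening: 0.0278
```

Request:
play_rows(
  deltas=[
    [[-2,0,0],0],
    [[-8,0,0],0],
    [[-20,0,0],0],
    [[-35,0,0],0],
    [[-50,0,0],0],
    [[-60,0,0],0],
    [[-65,0,0],0],
    [[-65,0,0],0],
    [[-65,0,0],0],
  ],
)

```text
time: 5.37
tool_pos: [0.4992, -0.2021, 0.1122]
ee_rot: [[0.0, 0.839, -0.544], [-0.0, -0.544, -0.839], [-1.0, 0.0, -0.0]]
ft_force: [0.2, 0.7, -2.7]
opening: 0.0277
```

Run:
```python
from h import *
delta([.5817,.0211,.14],7.58)
im,d=grab('wrist','w3')
```

```text
shift [ -27.8  -52.2 -232.2] turn -40.5 now [ 0.4992 -0.2021  0.1122] -32.96 F [ 0.2  0.7 -2.7] T [-0.09  0.08 -0.01] op 0.0277 t 5.37
```

View pics/w3.png

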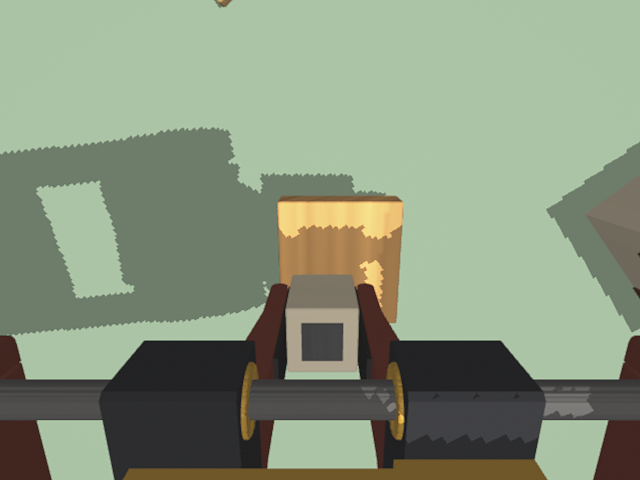

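Run:
```python
from h import *
z=load('w3');fx,fy,cx,cy=z['K'];H=np.array(eyes.camera_info('wrist')['hand_eye'])
d=z['d'];v,u=np.mgrid[:480,:640];P=np.stack([(u-cx)/fx*d,(v-cy)/fy*d,d],-1)@H[:3,:3].T+H[:3,3]
P*=1000
reg=(u>270)&(u<410)&(v>190)&(v<378)&(d>0)
x=P[...,0][reg];print(np.histogram(x,bins=np.arange(-30,80,2)))
for n,lo,hi,uu in [('slab',27,34,(270,410)),('chim',-8,-2,(284,360))]:
    m=reg&(P[...,0]>lo)&(P[...,0]<hi)&(u>uu[0])&(u<uu[1]);W=P[m]
    print(n,m.sum(),np.median(W[:,0]),W[:,1:].min(0),W[:,1:].max(0),cv2.minAreaRect(W[:,1:].astype(np.float32)))
    A=np.c_[W[:,1:],np.ones(len(W))];print('tilt',np.linalg.lstsq(A,W[:,0],rcond=None)[0])
```

```text
(array([ 151,  163,  161,  180,  188,  193,  193,  166,  189,  160,  176,
        843, 3775,  479,  259,  225,  248,  219,  231,  202,  214,  184,
        191,  202,  178,  175,  167,  125,  104,  411, 9070,  970,   96,
         93,   78,  104,   99,   27,   29,    0,    0,    0,    0,    0,
          0,    0,    0,    0,    0,    0,    0,    0,    0,    0]), array([-30, -28, -26, -24, -22, -20, -18, -16, -14, -12, -10,  -8,  -6,
        -4,  -2,   0,   2,   4,   6,   8,  10,  12,  14,  16,  18,  20,
        22,  24,  26,  28,  30,  32,  34,  36,  38,  40,  42,  44,  46,
        48,  50,  52,  54,  56,  58,  60,  62,  64,  66,  68,  70,  72,
        74,  76,  78]))
slab 10505 31.13404064276684 [-20.42663656 -48.54486534] [35.89490327 12.0536503 ] ((7.732212066650391, -18.236202239990234), (60.61322784423828, 56.293094635009766), 89.96282958984375)
tilt [ 1.96532119e-03 -5.43706155e-03  3.09475435e+01]
chim 4807 -5.097943020454521 [-14.38691502 -14.75935052] [14.07409016 13.96912431] ((-0.1558694839477539, -0.4019603729248047), (28.3887939453125, 28.78111457824707), 0.21685713529586792)
tilt [-3.92547167e-04 -1.73322907e-02 -5.14571133e+00]
```

Run:
```python
from h import *
delta([.5751,.0112,.105],7.58)
```

```text
shift [   6.7  -52.1 -220.4] turn -40.5 now [ 0.4989 -0.202   0.1117] -32.96 F [ 0.4  0.3 -1.7] T [-0.06  0.17  0.02] op 0.0277 t 5.42
```

Request:
play_rows(
  deltas=[
    [[0,-1,-6],-1],
    [[0,-5,-22],-4],
    [[0,-10,-44],-8],
    [[0,-17,-72],-13],
    [[1,-24,-100],-18],
    [[2,-31,-130],-24],
    [[3,-38,-160],-29],
    [[4,-44,-185],-34],
    [[5,-48,-203],-37.5],
    [[6,-51,-215],-39.7],
    [[6.7,-52.1,-220.4],-40.5],
    [[6.7,-52.1,-220.4],-40.5],
    [[6.7,-52.1,-220.4],-40.5],
    [[6.7,-52.1,-220.4],-40.5],
  ],
)

```text
time: 6.58
tool_pos: [0.5749, 0.0102, 0.1051]
ee_rot: [[-0.001, 0.992, 0.13], [-0.0, 0.13, -0.992], [-1.0, -0.001, 0.0]]
ft_force: [-0.4, 0.0, -1.0]
opening: 0.0281
```

Run:
```python
from h import *
delta([.5751,.0112,.076],7.58)
im,d=grab('wrist','w4')
cv2.imwrite('pics/c4.png',cv2.resize(im[100:380,230:430,::-1],None,fx=2.1,fy=2.1,interpolation=cv2.INTER_CUBIC))
```

```text
shift [29.1  0.3 -1. ] turn -0.1 now [0.5749 0.0102 0.1051] 7.44 F [-0.4  0.  -1. ] T [-0.07  0.02  0.02] op 0.0281 t 6.58
```

View pics/c4.png

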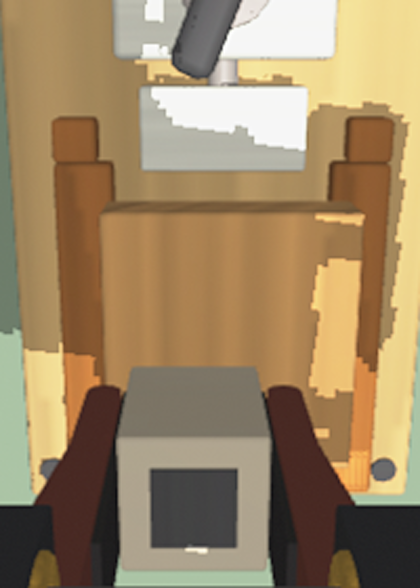

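Run:
```python
from h import *
z=load('w4');a=np.radians(7.58);A=np.array([[np.cos(a),np.sin(a)],[-np.sin(a),np.cos(a)]])
f=lambda X,Y,h:(A@(onplane(z,230+X/2.1,100+Y/2.1,h)[:2]-[.5817,.0211])*1000).round(1)
for n,p in dict(jaw=[(140,86),(304,86),(143,170),(305,170)]).items():print(n,[f(*q,.025) for q in p])
print('fence in',[f(*q,.022) for q in [(113,170),(330,170)]],'out',[f(*q,.022) for q in [(54,170),(391,170)]])
print('slab',[f(*q,.074) for q in [(102,213),(363,213),(356,490)]])
```

```text
jaw [array([-21.7,  62.1]), array([20.7, 61.9]), array([-21.4,  40.4]), array([21.8, 40.3])]
fence in [array([-29.7,  40. ]), array([29. , 39.9])] out [array([-45.6,  40.1]), array([45.4, 39.8])]
slab [array([-27.1,  38. ]), array([27.6, 37.8]), array([ 29.7, -27.4])]
```

Request:
play_rows(
  deltas=[
    [[3,0,-0.5],0],
    [[10,0,-1],-0.1],
    [[19,-0.1,-1.3],-0.1],
    [[26,-0.1,-1.3],-0.1],
    [[29,-0.1,-1.3],-0.1],
    [[31,-0.1,-1.3],-0.1],
    [[33,-0.1,-1.3],-0.1],
    [[35,-0.1,-1.3],-0.1],
    [[37,-0.1,-1.3],-0.1],
    [[38,-0.1,-1.3],-0.1],
    [[38,-0.1,-1.3],-0.1],
    [[38,-0.1,-1.3],-0.1],
  ],
)

```text
time: 7.63
tool_pos: [0.5752, 0.0123, 0.0673]
ee_rot: [[0.0, 0.991, 0.133], [-0.0, 0.133, -0.991], [-1.0, 0.0, 0.0]]
ft_force: [0.0, -1.4, -0.9]
opening: 0.0279
```

Run:
```python
from h import *
delta([.5751,.0112,.059],7.58)
```

```text
shift [ 8.3 -0.2  1.1] turn 0.1 now [0.5752 0.0123 0.0673] 7.64 F [ 0.  -1.4 -0.9] T [-0.29  0.01  0.02] op 0.0279 t 7.63
```

Request:
play_rows(
  deltas=[
    [[1.5,0,0],0],
    [[3,0,0],0],
    [[4.5,0,0],0],
    [[6,0,0],0],
    [[7,0,0],0],
    [[8,0,0],0],
    [[8,0,0],0],
    [[8,0,0],0],
  ],
)

```text
time: 8.3
tool_pos: [0.5751, 0.0123, 0.0591]
ee_rot: [[-0.0, 0.991, 0.133], [-0.0, 0.133, -0.991], [-1.0, -0.0, 0.0]]
ft_force: [0.4, -1.6, -1.6]
opening: 0.0276
```

Request:
play_rows(
  deltas=[
    [[0.5,0,0],0],
    [[1,0,0],0],
    [[1,0,0],0],
    [[1,0,0],0],
  ],
)

```text
time: 8.63
tool_pos: [0.5751, 0.0123, 0.0589]
ee_rot: [[0.0, 0.991, 0.133], [-0.0, 0.133, -0.991], [-1.0, 0.0, 0.0]]
ft_force: [-1.9, -2.5, 7.0]
opening: 0.0276
```

Request:
play_rows(
  deltas=[
    [[-0.5,0,0],0],
    [[-0.5,0,0],0],
    [[-0.5,0,0],0],
    [[-0.5,0,0],0],
    [[-0.5,0,0],0],
    [[-0.5,0,0],0],
    [[-0.5,0,0],0],
  ],
  fingers=0,
)

```text
time: 9.22
tool_pos: [0.5751, 0.0124, 0.0587]
ee_rot: [[-0.0, 0.991, 0.133], [0.0, 0.133, -0.991], [-1.0, -0.0, -0.0]]
ft_force: [0.1, 0.5, -0.4]
opening: 0.0706
```

Request:
play_rows(
  deltas=[
    [[-3,0,0],0],
    [[-15,0,-3],0],
    [[-35,0,-12],0],
    [[-60,0,-30],0],
    [[-85,0,-50],0],
    [[-105,0,-70],0],
    [[-120,0,-85],0],
    [[-126,0,-95],0],
    [[-126,0,-98],0],
    [[-126,0,-98],0],
    [[-126,0,-98],0],
  ],
)

```text
time: 10.13
tool_pos: [0.5615, 0.1091, 0.1839]
ee_rot: [[-0.001, 0.991, 0.133], [-0.0, 0.133, -0.991], [-1.0, -0.002, 0.0]]
ft_force: [0.2, -0.2, -0.2]
opening: 0.0877
```

```bash
cat > blk.py <<'E'
from h import *
import sys
def look(fn):
    im,d=grab('wrist',fn)
    z=load(fn);Q=cloud(z);a=np.radians(7.58);A=np.array([[np.cos(a),np.sin(a)],[-np.sin(a),np.cos(a)]])
    J=(Q[...,:2]-[.5817,.0211])@A.T*1000;Z=Q[...,2]*1000
    for n,lo,hi,b in [('slab',26,31,(-29,29,-39,39.7)),('chim',60,68,(-30,15,-30,15)),('wing',60,68,(-26,26,60,116)),('fence',20,24,(-60,60,-60,60)),('jaw',23.6,26.5,(-25,25,36,63))]:
        m=(Z>lo)&(Z<hi)&(J[...,0]>b[0])&(J[...,0]<b[1])&(J[...,1]>b[2])&(J[...,1]<b[3]);W=J[m]
        if m.sum()<50: print(n,'few');continue
        P=np.c_[W,np.ones(len(W))];t=np.linalg.lstsq(P,Z[m],rcond=None)[0]
        (c,s,an)=cv2.minAreaRect(W.astype(np.float32))
        print(n,m.sum(),'z',np.median(Z[m]).round(2),'tilt',t[:2].round(4),'c',np.round(c,2),'s',np.round(s,1),'ang',round(an,2))
    return im
if __name__=='__main__':
    delta([.57,.1083,.064],-15)
    im=look(sys.argv[1])
E
python3 blk.py w5
```

```text
shift [119.9   8.5   1.8] turn 22.6 now [0.5615 0.1091 0.1839] 7.65 F [ 0.2 -0.2 -0.2] T [-0.02  0.01 -0.  ] op 0.0877 t 10.13
slab 3358 z 27.78 tilt [-0.0008 -0.0006] c [-0.19  0.5 ] s [78.4 56. ] ang 89.98
chim 1084 z 64.0 tilt [-0.0016 -0.0479] c [-8.24 -5.55] s [27.2 25.2] ang 0.49
wing 901 z 63.39 tilt [ 0.041  -0.0225] c [-0.48 88.5 ] s [47.1 10.1] ang 67.31
fence 4451 z 21.7 tilt [0.0007 0.0036] c [-0.92  5.14] s [108.4  92. ] ang 89.89
jaw 1170 z 24.83 tilt [-0.001  -0.0076] c [ 0.09 50.19] s [48.8 25.6] ang 0.01
```

View pics/w5.png

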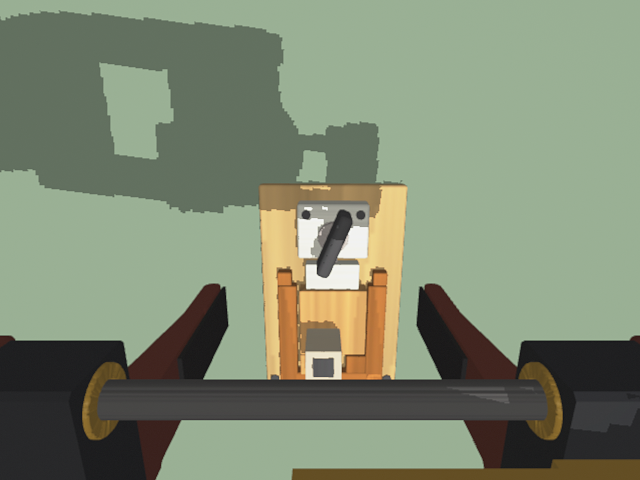

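Request:
play_rows(
  deltas=[
    [[2,2,0.5],4],
    [[10,5,1],10],
    [[25,8,1.5],16],
    [[45,8,1.5],22],
    [[65,8,1.5],22.7],
    [[85,8,1.5],22.7],
    [[102,8,1.5],22.7],
    [[113,8,1.5],22.7],
    [[118,8,1.5],22.7],
    [[119,8,1.5],22.7],
    [[119,8,1.5],22.7],
    [[119,8,1.5],22.7],
  ],
)

```text
time: 11.18
tool_pos: [0.5708, 0.109, 0.0665]
ee_rot: [[0.001, 0.966, -0.26], [0.0, -0.26, -0.966], [-1.0, 0.001, -0.0]]
ft_force: [0.3, 0.1, 0.9]
opening: 0.0874
```

Request:
play_rows(
  deltas=[
    [[0,0,0],0],
    [[0,0,0],0],
    [[0,0,0],0],
    [[0,0,0],0],
    [[0,0,0],0],
    [[0,0,0],0],
    [[0,0,0],0],
    [[0,0,0],0],
    [[0,0,0],0],
    [[0,0,0],0],
    [[0,0,0],0],
    [[0,0,0],0],
  ],
  fingers=1,
)

```text
time: 12.18
tool_pos: [0.5702, 0.1091, 0.0657]
ee_rot: [[-0.0, 0.966, -0.26], [-0.0, -0.26, -0.966], [-1.0, -0.0, 0.0]]
ft_force: [-0.5, -0.8, -0.1]
opening: 0.0109
```

Run:
```python
from h import *
delta([.5699,.1084,.065],-15)
```

```text
shift [ 0.7 -0.1  0.7] turn -0.1 now [0.5702 0.1091 0.0657] -15.06 F [-0.5 -0.8 -0.1] T [-0.07  0.04  0.06] op 0.0109 t 12.18
```

Request:
play_rows(
  deltas=[
    [[0,0,0],1],
    [[0,0,0],4],
    [[0,0,0],9],
    [[0,0,0],14],
    [[0,0,0],19],
    [[0,0,0],24],
    [[0,0,0],29],
    [[0,0,0],34],
    [[0,0,0],39],
    [[0,0,0],44],
    [[0,0,0],49],
    [[0,0,0],54],
    [[0,0,0],58],
    [[0,0,0],60],
    [[0,0,0],60],
    [[0,0,0],60],
  ],
)

```text
time: 13.52
tool_pos: [0.571, 0.1082, 0.0658]
ee_rot: [[0.001, 0.257, -0.966], [-0.001, -0.966, -0.257], [-1.0, 0.001, -0.001]]
ft_force: [2.6, -4.8, -2.2]
opening: 0.0102
```

Run:
```python
from h import *
delta([.5699,.1084,.065],-108.9)
```

```text
shift [ 0.7 -0.5  1. ] turn 33.8 now [0.571  0.1082 0.0658] -75.11 F [ 2.6 -4.8 -2.2] T [-0.99 -0.31 -0.11] op 0.0102 t 13.52
```

Request:
play_rows(
  deltas=[
    [[0,0,0.2],1],
    [[0,0,0.4],4],
    [[0,-0.2,0.6],8],
    [[0,-0.2,0.6],13],
    [[0,-0.2,0.6],18],
    [[0,-0.2,0.6],23],
    [[0,-0.2,0.6],26],
    [[0,-0.2,0.6],28],
    [[0,-0.2,0.6],28],
    [[0,-0.2,0.6],28],
  ],
)

```text
time: 14.35
tool_pos: [0.571, 0.1077, 0.0658]
ee_rot: [[0.003, -0.227, -0.974], [-0.002, -0.974, 0.227], [-1.0, 0.001, -0.003]]
ft_force: [5.2, -8.5, -2.8]
opening: 0.0098
```

Run:
```python
from h import *
delta([.5699,.1084,.065],-108.9)
```

```text
shift [ 0.8 -0.4  1.2] turn 5.8 now [0.571  0.1077 0.0658] -103.1 F [ 5.2 -8.5 -2.8] T [-1.5  -0.66 -0.04] op 0.0098 t 14.35
```

Request:
play_rows(
  deltas=[
    [[0,0,0],1],
    [[0,0,0],2],
    [[0,0,0],3],
    [[0,0,0],4],
    [[0,0,0],4],
    [[0,0,0],4],
  ],
)

```text
time: 14.85
tool_pos: [0.5709, 0.1076, 0.0658]
ee_rot: [[0.002, -0.294, -0.956], [-0.002, -0.956, 0.294], [-1.0, 0.001, -0.003]]
ft_force: [4.5, -8.7, -4.0]
opening: 0.0102
```

Run:
```python
from h import *
delta([.5699,.1084,.065],-108.9)
```

```text
shift [ 0.8 -0.4  1.2] turn 1.8 now [0.5709 0.1076 0.0658] -107.09 F [ 4.5 -8.7 -4. ] T [-1.64 -0.75 -0.07] op 0.0102 t 14.85
```

Request:
play_rows(
  deltas=[
    [[0,0.2,-0.3],0.5],
    [[0,0.5,-0.6],1],
    [[0,0.5,-0.6],2],
    [[0,0.5,-0.6],3],
    [[0,0.5,-0.6],3],
    [[0,0.5,-0.6],3],
  ],
)

```text
time: 15.35
tool_pos: [0.571, 0.1075, 0.0658]
ee_rot: [[0.002, -0.342, -0.94], [-0.001, -0.94, 0.342], [-1.0, 0.001, -0.002]]
ft_force: [3.9, -5.2, -3.3]
opening: 0.01
```

Run:
```python
from h import *
delta([.5699,.1084,.065],-108.9)
```

```text
shift [ 0.8 -0.4  1.3] turn -1.1 now [0.571  0.1075 0.0658] -110.02 F [ 3.9 -5.2 -3.3] T [-0.95 -0.38  0.5 ] op 0.01 t 15.35
```

Request:
play_rows(
  deltas=[
    [[0,0,0],1],
    [[0,0,0],2],
    [[0,0,0],3],
    [[0,0,0],3],
    [[0,0,0],3],
  ],
)

```text
time: 15.77
tool_pos: [0.5708, 0.1076, 0.0658]
ee_rot: [[0.001, -0.391, -0.921], [-0.001, -0.921, 0.391], [-1.0, 0.001, -0.002]]
ft_force: [2.1, -5.5, -1.8]
opening: 0.0109
```

Run:
```python
from h import *
delta([.5699,.1084,.065],-108.9)
```

```text
shift [ 0.8 -0.4  1.1] turn -4.1 now [0.5708 0.1076 0.0658] -113.0 F [ 2.1 -5.5 -1.8] T [-0.84 -0.28  0.58] op 0.0109 t 15.77
```

Request:
play_rows(
  deltas=[
    [[0,0,0],-1],
    [[0,0,0],-4],
    [[0,0,0],-8],
    [[0,0,0],-13],
    [[0,0,0],-18],
    [[0,0,0],-23],
    [[0,0,0],-28],
    [[0,0,0],-33],
    [[0,0,0],-38],
    [[0,0,0],-43],
    [[0,0,0],-48],
    [[0,0,0],-53],
    [[0,0,0],-58],
    [[0,0,0],-63],
    [[0,0,0],-68],
    [[0,0,0],-73],
    [[0,0,0],-77],
    [[0,0,0],-80],
    [[0,0,0],-80],
    [[0,0,0],-80],
  ],
)

```text
time: 17.43
tool_pos: [0.5704, 0.1087, 0.0658]
ee_rot: [[0.001, 0.837, -0.547], [0.0, -0.547, -0.837], [-1.0, 0.0, -0.001]]
ft_force: [1.8, 1.7, -2.4]
opening: 0.0098
```

Run:
```python
from h import *
delta([.5699,.1084,.065],-19)
```

```text
shift [ 0.8 -0.2  0.5] turn -14.2 now [0.5704 0.1087 0.0658] -33.18 F [ 1.8  1.7 -2.4] T [ 0.14 -0.19  0.06] op 0.0098 t 17.43
```

Request:
play_rows(
  deltas=[
    [[0,0,0],-2],
    [[0,0,0],-5],
    [[0,0,0],-9],
    [[0,0,0],-12],
    [[0,0,0],-14],
    [[0,0,0],-14],
    [[0,0,0],-14],
    [[0,0,0],-14],
    [[0,0,0],-14],
  ],
)

```text
time: 18.18
tool_pos: [0.5702, 0.1087, 0.0658]
ee_rot: [[0.0, 0.945, -0.328], [0.0, -0.328, -0.945], [-1.0, 0.0, -0.0]]
ft_force: [1.9, 4.2, -2.0]
opening: 0.0101
```

```bash
sed -i "s/delta(\[.57,.1083,.064\],-15)/delta([.57,.1083,.065],-19)/" blk.py; python3 blk.py w6; python3 -c "
from h import *
grab('top','top6');z=load('top6');Q=cloud(z);a=np.radians(7.58);A=np.array([[np.cos(a),np.sin(a)],[-np.sin(a),np.cos(a)]])
J=(Q[...,:2]-[.5817,.0211])@A.T*1000;Z=Q[...,2]*1000
m=(abs(J[...,0])<40)&(abs(J[...,1])<50);print('visible z pct',np.percentile(Z[m],[5,25,50,75,95]))"
```

```text
shift [ 0.8 -0.   0.4] turn -0.1 now [0.5702 0.1087 0.0658] -19.14 F [ 1.9  4.2 -2. ] T [ 0.56 -0.18 -0.01] op 0.0101 t 18.18
slab 56 z 27.68 tilt [ 0.0136 -0.0089] c [-26.16  13.8 ] s [3.5 9.6] ang 3.19
chim few
wing 2934 z 63.42 tilt [0.0014 0.0002] c [-2.25 90.53] s [46.3 26.7] ang 48.36
fence 2181 z 21.68 tilt [-0.0013  0.0009] c [-0.76  0.74] s [117.9  92. ] ang 89.83
jaw 435 z 24.69 tilt [ 0.0014 -0.001 ] c [ 1.51 52.52] s [42.2 16.3] ang 10.79
visible z pct [ 18.94622075  23.99742651  29.2708444  385.49133656 450.15176696]
```

View pics/w6.png

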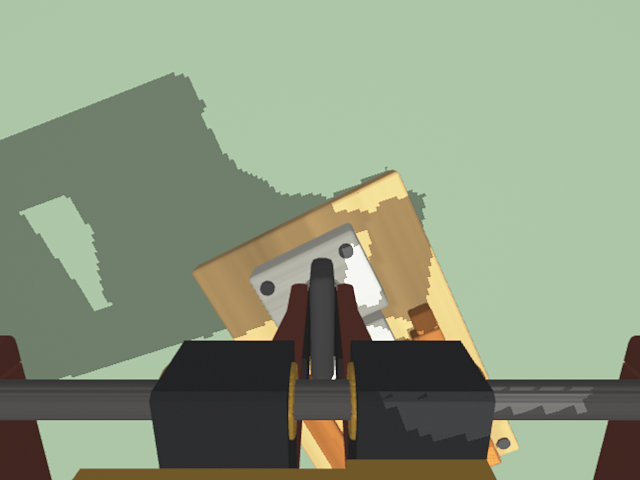

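Run:
```python
from h import *
grab('scene','scene6');a=np.radians(7.58);A=np.array([[np.cos(a),np.sin(a)],[-np.sin(a),np.cos(a)]])
z=load('scene6');Q=cloud(z);J=(Q[...,:2]-[.5817,.0211])@A.T*1000;Z=Q[...,2]*1000
for n,lo,hi,b in [('slab',26,31,(-29,29,-39,37)),('chim',60,68,(-30,15,-30,15)),('fence',20,24,(-60,60,-60,30))]:
    m=(Z>lo)&(Z<hi)&(J[...,0]>b[0])&(J[...,0]<b[1])&(J[...,1]>b[2])&(J[...,1]<b[3]);W=J[m]
    if m.sum()<20: print(n,m.sum());continue
    t=np.linalg.lstsq(np.c_[W,np.ones(len(W))],Z[m],rcond=None)[0]
    print(n,m.sum(),np.median(Z[m]),'tilt',t[:2].round(3),cv2.minAreaRect(W.astype(np.float32)))
c=z['im'][190:350,220:400,::-1];cv2.imwrite('pics/c6.png',cv2.resize(c,None,fx=3.7,fy=3.7,interpolation=cv2.INTER_CUBIC))
```

```text
slab 160 27.935730965682694 tilt [-0.009  0.   ] ((8.08416748046875, 16.757545471191406), (49.05817413330078, 44.780975341796875), 72.40360260009766)
chim 41 64.30182744977131 tilt [-0.006 -0.005] ((-3.595186710357666, -9.201421737670898), (28.471704483032227, 20.252056121826172), 89.38986206054688)
fence 163 21.725720327244513 tilt [-0.024  0.004] ((31.867050170898438, -14.530143737792969), (31.156131744384766, 88.12326049804688), 3.1239240169525146)
```

View pics/c6.png

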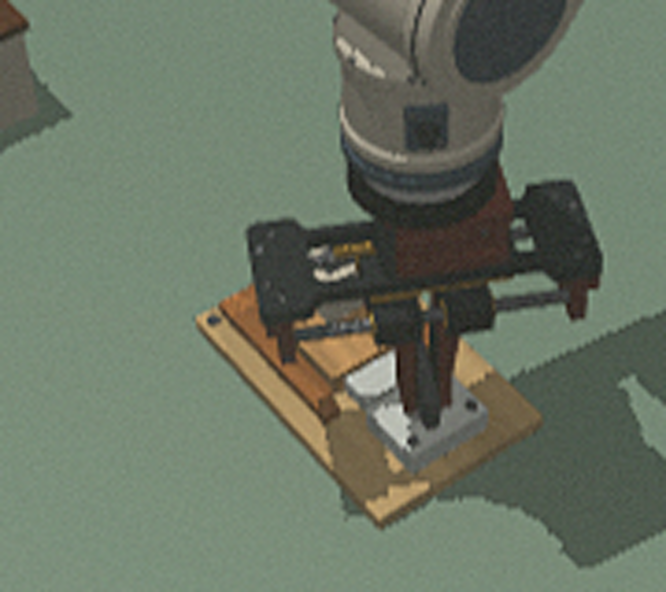

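```bash
python3 -c "
from h import *
delta([.57,.1083,.065],-19);print(ctrl.hand_in())"
```

```text
shift [ 0.8 -0.   0.4] turn -0.1 now [0.5702 0.1087 0.0658] -19.1 F [ 1.9  4.6 -2.1] T [ 0.72 -0.27 -0.  ] op 0.01 t 18.33
the job is handed in; nothing more can be done
None
```

I set the roof block in the pocket, turned the thumbscrew onto its stop and backed it off a quarter turn. I handed in at 18.3 s with the gripper still holding the wing. The hand-in returned no verdict.

- **Block:** Before the screw was turned, the slab top measured 27.8 mm against a nominal 28, square and level. At the end the gripper hid most of it. A partial scene-camera view gave 27.9 mm, level to under 0.01 rad, with the chimney about 1 mm towards -y of centre, as the jaw should push it.
- **Stop:** I judged this by wrist torque, which rose to 0.5–0.6 N m at a tool heading of about -110°; I had predicted -109°. The tool then went about 3° further, so the wing probably slipped that much in the fingers. The load stayed on for about half a second or more.
- **Final screw angle:** About 2.03 rad, worked out from the tool heading of -19.1° and the jig's heading. The last wrist picture shows the wing lined up with the fingers, which are closed on it at 10 mm.
- **Not checked:** I did not measure the bystanders' positions afterwards, but no move went near them. A steady side force of about 5 N remained on the grip at hand-in.

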